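# Pull the pipe tee out of the fittings bin and nip it in the side-clamping fixture

## Task

Get the tee (the three-armed pipe fitting) out of the open-fronted bin, leaving the other fittings in the bin, and bring it flat on the bench between the jaws of the green clamping fixture, its straight run flush along the fence and its single branch pointing away from the fence. Then push the sliding jaw along until it presses the tee firmly, end on, against the fixed jaw, and leave it closed there. Leave the bottle, the jar and the tools on the bench where they are.

Things in the scene. Friction and masses are not known exactly. Their poses are not given: they have to be found in the camera images.
- tee: Target: black iron pipe tee lying flat, 0.3-0.55 kg. Straight run 100 mm along its y; one branch along +x. Arms 34 mm in diameter, 42 mm collars on the last 12 mm of each; arm axes 21 mm up. Origin on the underside, 20 mm from the run axis towards the branch. Starts in one of three places across the bin, branch roughly to the back wall, about 45 mm free either side of the branch. Slides freely.
- tee_run (a point): Middle of the straight run of the tee, on its axis (tee x = -20, y = 0, z = +21 mm). Run ends at y = +-50 mm. Between run and collar the branch is a plain neck 34 mm wide and 33 mm long, to straddle or pinch.
- tee_stem (a point): Centre of the open end of the tee's single branch (tee frame x = +42, y = 0, z = +21 mm).
- bin: White plastic bin standing fixed on the bench, open at the top and over the full width of its front; no lip. Origin at the middle of the open front edge, at bench height; +x goes into the bin towards its back wall, y along the front. Inside 170 mm deep, 400 mm wide; floor 3 mm thick, walls 5 mm thick and 55 mm high.
- vise: Green clamping fixture fixed to the bench between robot and bin. Origin at bench height in the upright face of its fence; +x points away from the fence (to the bin), y runs along it. Fence 30 mm thick (x = -30 to 0), 36 mm high, y = -200 to +160 mm. No bed: a part between the jaws lies on the bench itself.
- fixed_jaw (a point): Middle of the clamping face of the fixed jaw, a 45 mm high green block at the +y end of the fixture, reaching 36 mm out from the fence. In the fixture frame x = +18, y = +110, z = +22 mm; the face looks to -y.
- jaw: Sliding jaw: green block 36 mm (x) by 30 mm (y), 45 mm high, sliding only along the fixture y. Origin at the centre of its underside, 18 mm out from the fence face; clamping face 15 mm to +y. Starts at fixture y = -125 to -95 mm, travels to +75. Friction holds it where left: about 3 N to move it, up to 10 N with the tee; it stops at y = -5 mm with the tee nipped: press with about 15 N.
- jaw_push (a point): Middle of the outer face of the sliding jaw, the one to push on towards +y of the fixture (jaw x = 0, y = -15, z = +22 mm).
- cross: Other fitting in the bin, to stay there: black iron cross, four arms, 84 mm span, 42 mm high. Origin at the centre of its underside.
- elbow: Other fitting in the bin, to stay there: black iron 90 degree elbow, 83 mm square outline, 42 mm high, lying flat. Origin on the underside plane at the middle of that outline; its arms run to +x and +y from the corner at x = y = -21 mm.
- coupling: Other fitting, to stay: plain round sleeve 44 mm in diameter standing 56 mm high near the back wall. Origin: centre of underside.
- cap: Other fitting, to stay: round cap 48 mm in diameter, 34 mm high, near the back wall. Origin: centre of underside.
- plug: Other fitting, to stay: round plug 46 mm in diameter with a square stub on top, 44 mm high in all, near the back wall. Origin: centre of underside.
- cleaner: Orange plastic bottle, 84 mm in diameter, 170 mm high, on the bench to the right of the bin. Leave alone. Origin: centre of underside.
- jar: Clear jar with a red lid, 76 mm in diameter, 100 mm high, on the bench to the left of the bin. Leave alone. Origin: centre of underside.
- screwdriver: Screwdriver lying on the bench at the right. Leave alone. Origin at its underside; it lies along its x axis.
- wrench: Wrench lying on the bench at the left. Leave alone. Origin at its underside; it lies along its x axis.
Mind the look-alikes: they are no part of the job. What is shaped like the tee but blue is not meant.

How it is judged:
By the outcome, as a careful person would: the job done as asked, in the order asked, and still so for the second after the job is handed in, with the robot touching nothing.
It also fails if it takes over 61 s, if anything falls off the work surface, if the arm or the gripper's body presses on something with over 40 N, if the wrist force passes 120 N, or if a joint passes its speed limit or range.

## Robot

A 6-joint arm with a two-finger parallel gripper is mounted at the origin on the work surface. World frame = base frame: x ahead of the robot, y to its left, z up, the work surface at z = 0. Lengths are in m, angles in rad, forces in N, time in s.
With the tool pointing down it reaches from about 0.3 to 0.775 m from the base axis. Payload 14.6 kg.
Tool frame: the origin (TCP) lies on the centre line of the jaws, within the pads' length; the fingertips stand 19 mm ahead of it and the grasp point (between the pads) is the TCP; z points along the fingers, y is the line along which they close (so a half turn about z gives the same grasp; the last joint's range is limited). The gripper opens to 94 mm and grips with 3 to 60 N. Pads are 16 mm wide; open, the fingers measure 119 mm over their backs; the gripper's body (75 mm by 177 mm) begins 78 mm behind the grasp point.
Start: joints at [1.271, 0.3, 1.521, -0, 1.321, -0.067], TCP at [0.127, 0.535, 0.224] pointing down, gripper open.
Joint ranges: [-3.03, 3.03], [-0.79, 2.21], [0.23, 2.52], [-1.04, 4.18], [0, 3.07], [-2.55, 2.55]. Speed limits (rad/s): [2.22, 2.22, 2.57, 3.14, 3.14, 3.14].

## Interface

Orientations are given as [roll, pitch, yaw] about the fixed x, y, z axes, in that order (R = Rz(yaw) Ry(pitch) Rx(roll)).
In Python, from station import get_obs, camera, workorder gives the robot as it stands.
- The arm moves only by the tool play_rows, never from a script. Its argument "motion" is a list that holds one entry, the list of rows, each a list of 7 numbers: the shift along the tool's x, y, z as a fraction of full scale, then the turn, a rotation vector about the tool's x, y, z as a fraction of full scale, then the opening, from -1 (shut) to 1 (fully open). In form: [[[x, y, z, ax, ay, az, grip], ...]]. A call has 1 to 10 rows; each row is the pose to reach, as a shift and turn from the pose commanded when the call began, along the tool's axes at that moment, turning the shorter way round; what a row does not reach only later rows make up. Full scale, the value 1, is 0.25 m for a shift and 2 pi rad for a turn. A row lasts 1/10 s, in which the tool goes at most 50 mm and 8.59 degrees, less where a joint would pass 70% of its speed; a pose out of reach is approached as far as the arm can. A call with a number of a shift or a turn outside -1 to 1 is refused whole. A call with a gripper value outside its range is refused whole. The fingers move at their own pace and stop on an object; "grip_force" is the grip in N (left out, the last holds). Time passes only in rows, so rows that repeat a pose let the fingers close. It gives the time, the measured TCP pose, the force, the opening and the grip force at its end, in the units of the state.
- get_obs(): the state, without advancing time (a new reading comes with each control period).
- camera(name): name is "scene" or "top" or "wrist"; returns a dict with "frame" (384x512x3 uint8, red, green, blue), "z_map" (384x512 float32, m along the optical axis (not along the pixel's ray), 0 where there is no reading), "camera_matrix" (3x3 intrinsics, pixels), "D" ([k1, k2, p1, p2, k3] as OpenCV has them; the pictures are not rectified), "T" (4x4, takes a point from camera to world coordinates); the wrist camera has in their place "T_tool_cam" (4x4, takes a point from camera to tool coordinates, whose origin is the TCP and whose axes are the flange's). Camera axes: x right, y up, looking along -z (the intrinsics and any distortion apply to the point x, -y, -z); pixel columns grow to the right and rows downward; lengths in m; the calibration is good to about 2 mm. A picture is of the moment at which its call begins: read the wrist's pose just before it.
- workorder.hand_in(): hands the job in; it is judged then, once.
The state is a dict: "time_s": time; "qpos": joint angles; "joint_vel": joint speeds; "tau": joint torques, N m; "ee_pos": TCP position; "eef_rot": TCP orientation; "force": force on the tool from outside, world axes, zero at the start; "moment": the same for the moment, N m; "grip_width": finger opening in m; "grip_force": force on a finger pad.
Only numpy, scipy, OpenCV 4.12 (cv2) and the standard library are available. Lean on these libraries where they do the work, as an engineer would, in place of code of your own. Each camera call takes 0.05 s, during which the arm holds its last target. There are 200 camera calls.

## Working session

There is one attempt and no reset: what is moved stays moved. The work goes in short steps, Python scripts to look and compute and a tool call to move; the robot and the scene stay as the last step left them, time stands still between calls to the robot, and variables do not carry over. Pictures are saved under pics/ and viewed, at most 10 in all, crops included, and the job is handed in when it is done.

Besides the shell and the picture viewer there is one more tool, called after ">>>" as name([rows], argument=value, ...), one row to a line, values as JSON. play_rows: Moves the arm, as the interface text tells. Its arguments: {"type":"object","properties":{"motion":{"type":"array"},"grip_force":{"type":"number"}},"required":["motion"]}

```bash
mkdir -p pics; ls; cat > h.py <<'E'
import numpy as np, cv2, pickle
from station import get_obs, camera, workorder
from scipy.spatial.transform import Rotation as R
def snap(n,tag):
    o=get_obs(); c=camera(n)
    if n=='wrist':
        T=np.eye(4);T[:3,:3]=R.from_euler('xyz',o['eef_rot']).as_matrix();T[:3,3]=o['ee_pos']
        c['T']=T@c['T_tool_cam']
    cv2.imwrite(f'pics/{tag}.png',c['frame'][...,::-1]); pickle.dump(c,open(f'{tag}.pkl','wb')); return c
def load(tag): return pickle.load(open(f'{tag}.pkl','rb'))
def rays(c,px):
    u=cv2.undistortPoints(np.asarray(px,float).reshape(-1,1,2),c['camera_matrix'],np.asarray(c['D'],float))[:,0]
    d=np.c_[u[:,0],-u[:,1],-np.ones(len(u))]
    return c['T'][:3,3],d@c['T'][:3,:3].T
def onplane(c,px,z):
    o,d=rays(c,px); return o+d*((z-o[2])/d[:,2])[:,None]
def cloud(c):
    h,w=c['z_map'].shape; g=np.stack(np.meshgrid(np.arange(w),np.arange(h)),-1).reshape(-1,2)
    o,d=rays(c,g); return (o+d*c['z_map'].reshape(-1,1)).reshape(h,w,3)
E
python3 - <<'E'
from h import *
for n in('top','scene'):
    c=snap(n,n+'0'); print(n,c['T'].round(3),c['camera_matrix'].round(1),c['D'])
print(get_obs())
a=[cv2.imread(f'pics/{n}0.png') for n in('top','scene')]
E
```

```text
pics
top [[ 0.008  0.999 -0.05   0.492]
 [-1.     0.008 -0.004 -0.01 ]
 [-0.004  0.05   0.999  1.492]
 [ 0.     0.     0.     1.   ]] [[445.7   0.  261.1]
 [  0.  445.7 187.8]
 [  0.    0.    1. ]] [-0.09162428  0.          0.          0.          0.        ]
scene [[ 0.541 -0.623  0.565  1.185]
 [ 0.841  0.412 -0.351 -0.372]
 [-0.014  0.665  0.747  0.849]
 [ 0.     0.     0.     1.   ]] [[359.4   0.  261.5]
 [  0.  359.4 186.2]
 [  0.    0.    1. ]] [-0.00397596  0.          0.          0.          0.        ]
{'time_s': 0.1, 'qpos': array([ 1.27142972e+00,  3.00398247e-01,  1.52154298e+00, -4.27876550e-06,
        1.32066399e+00, -6.66094671e-02]), 'joint_vel': array([-0.00031909, -0.00054771, -0.00199666,  0.00018948,  0.00184766,
       -0.00160645]), 'tau': array([-1.93519591e-03, -5.32642686e+01, -3.53278506e+01,  7.08203344e-02,
        2.36076565e-02, -7.61074489e-05]), 'ee_pos': array([0.12680842, 0.53495873, 0.22394239]), 'eef_rot': array([-3.14058205e+00, -6.32616691e-05,  2.90883654e+00]), 'force': array([ 0.48057428, -0.3696423 ,  0.07794334]), 'moment': array([0.0070494 , 0.05561578, 0.05926757]), 'grip_force': 0.0, 'grip_width': 0.09406653480720042}
```

View pics/top0.png

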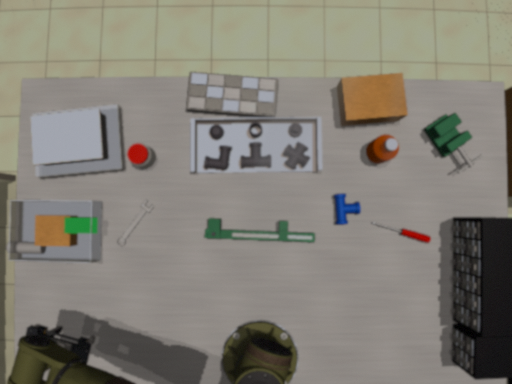

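View pics/scene0.png

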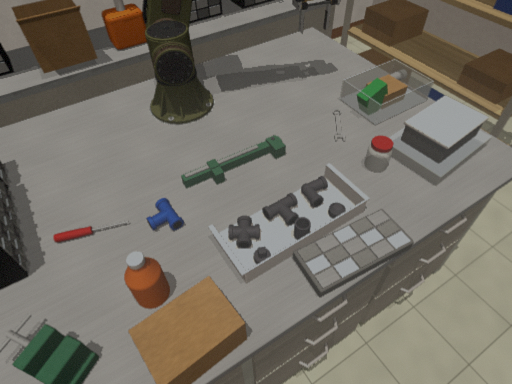

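The top view shows the tee at about (256,155) with its branch towards the back wall. The elbow is at (218,157) and the cross at (296,155). The fixture is at row 236, with the fixed jaw at (214,228) and the sliding jaw at (283,229). The scene view confirms this layout. Next I measure.

```bash
cat > m.py <<'E'
from h import *
def masks(c):
    f=c['frame']; hsv=cv2.cvtColor(f,cv2.COLOR_RGB2HSV); return hsv,cloud(c)
for t in('top0','scene0'):
    c=load(t);hsv,P=masks(c)
    X,Y,Z=P[...,0],P[...,1],P[...,2]
    roi=(X>.25)&(X<.8)&(abs(Y)<.35)
    green=roi&(hsv[...,0]>60)&(hsv[...,0]<90)&(hsv[...,1]>70)
    dark=roi&(hsv[...,2]<95)&(Z>.012)&(Z<.08)&(X>.5)
    white=roi&(X>.48)&(hsv[...,1]<25)&(Z>.045)&(Z<.065)
    print(t,'bench z',np.median(Z[(X>.35)&(X<.55)&(abs(Y)<.3)&~green]))
    for nm,m in(('green',green),('dark',dark),('white',white)):
        n,l,s,ce=cv2.connectedComponentsWithStats(m.astype(np.uint8))
        for i in range(1,n):
            if s[i,4]<40: continue
            q=P[l==i]; r=cv2.minAreaRect(q[:,:2].astype(np.float32)*1000)
            print(nm,s[i],'min',np.percentile(q,2,axis=0).round(3),'max',np.percentile(q,98,axis=0).round(3),'rect',np.round(r[0],1),np.round(r[1],1),round(r[2],1))
E
python3 m.py
```

```text
top0 bench z -0.00017724626967452473
green [205 219  35  19 328] min [0.403 0.082 0.029] max [0.462 0.175 0.049] rect [440.6  82.9] [ 69.1 200.1] 10.0
green [278 222  21  19 162] min [ 0.396 -0.114  0.031] max [ 0.454 -0.062  0.053] rect [420.4 -80.8] [67.3 55.8] 48.1
dark [341 116  29  10 117] min [ 0.778 -0.349  0.015] max [ 0.796 -0.267  0.078] rect [ 783.5 -307.1] [83.5 19.8] 82.4
dark [196 119  79   5 127] min [ 0.784 -0.036  0.013] max [0.793 0.214 0.049] rect [789.9  86.5] [  5.4 262. ] 2.2
dark [250 122  11   8  43] min [0.759 0.002 0.015] max [0.779 0.035 0.062] rect [770.4  21.5] [17.9 34.6] 20.6
dark [210 124  13  15 144] min [0.732 0.129 0.019] max [0.774 0.168 0.04 ] rect [751.3 147.8] [41.9 40.5] 47.2
dark [290 124  11  12  98] min [ 0.742 -0.128  0.016] max [ 0.777 -0.098  0.05 ] rect [ 759.6 -113.8] [33.2 36. ] 51.5
dark [241 143  29  25 403] min [ 0.637 -0.028  0.026] max [0.711 0.063 0.046] rect [674.1  18.6] [77.5 92.9] 2.4
dark [284 143  25  26 369] min [ 0.637 -0.149  0.023] max [ 0.707 -0.082  0.047] rect [ 673.2 -117.2] [76.6 75.2] 11.3
dark [204 146  27  24 35
[... 1403 characters left out ...]
149 219  20  11  57] min [ 0.511 -0.327  0.013] max [ 0.528 -0.279  0.034] rect [ 521.8 -303.4] [50.8 16.9] 80.3
dark [171 218  13  12  82] min [ 0.547 -0.279  0.013] max [ 0.553 -0.243  0.039] rect [ 551.  -260.8] [ 7.1 38.7] 11.4
dark [254 247  17  17 178] min [ 0.748 -0.136  0.015] max [ 0.777 -0.095  0.05 ] rect [ 761.1 -115.4] [32.2 44. ] 1.4
white [208 163 162 113 900] min [ 0.63  -0.197  0.051] max [0.799 0.231 0.059] rect [710.1  17.3] [177.  430.8] 1.0
white [294 217  17  17 159] min [ 0.742 -0.003  0.045] max [0.782 0.037 0.062] rect [761.6  17.8] [43.7 42.1] 77.1
white [258 247   9   8  51] min [ 0.755 -0.123  0.046] max [ 0.775 -0.106  0.051] rect [ 765.1 -114.3] [19.2 19. ] 70.3
```

```bash
cat >> h.py <<'E'
def go(xyz,yaw):
    "print shift/turn fractions in tool frame to reach world xyz with tool down at yaw"
    o=get_obs(); A=R.from_euler('xyz',o['eef_rot']); B=R.from_euler('xyz',[np.pi,0,yaw])
    print('t',round(o['time_s'],2),'pos',o['ee_pos'].round(4),'rot',o['eef_rot'].round(4),'F',o['force'].round(1),'w',round(o['grip_width'],4))
    print('shift',(A.inv().apply(np.array(xyz)-o['ee_pos'])/.25).round(4),'turn',((A.inv()*B).as_rotvec()/2/np.pi).round(4))
E
python3 -c "
from h import *
go([.50,.0,.36],np.pi)
print(camera('wrist')['T_tool_cam'].round(3))"
```

```text
t 0.1 pos [0.1268 0.535  0.2239] rot [-3.1406e+00 -1.0000e-04  2.9088e+00] F [ 0.5 -0.4  0.1] w 0.0941
shift [-1.9461 -1.7384 -0.5426] turn [-0.0002 -0.     -0.037 ]
[[ 0.001  0.969  0.247  0.071]
 [ 1.    -0.001  0.    -0.   ]
 [ 0.001  0.247 -0.969 -0.16 ]
 [ 0.     0.     0.     1.   ]]
```

>>> play_rows([
  [[-0.2,-0.18,-0.13,0,0,-0.01,0.28],[-0.4,-0.36,-0.26,0,0,-0.02,0.28],[-0.6,-0.53,-0.4,0,0,-0.03,0.28],[-0.8,-0.71,-0.54,0,0,-0.037,0.28],[-0.97,-0.87,-0.54,0,0,-0.037,0.28],[-0.97,-0.87,-0.54,0,0,-0.037,0.28],[-0.97,-0.87,-0.54,0,0,-0.037,0.28],[-0.97,-0.87,-0.54,0,0,-0.037,0.28],[-0.97,-0.87,-0.54,0,0,-0.037,0.28],[-0.97,-0.87,-0.54,0,0,-0.037,0.28]],
])

```text
time_s: 1.15
ee_pos: [0.3121, 0.2682, 0.3589]
eef_rot: [-3.141, -0.001, -3.141]
force: [-0.5, -0.2, 0.2]
grip_width: 0.0603
grip_force: 0.0
```

```bash
python3 -c "
from h import *
go([.50,.0,.36],np.pi)"
```

```text
t 1.15 pos [0.3121 0.2682 0.3589] rot [-3.1412e+00 -9.0000e-04 -3.1413e+00] F [-0.5 -0.2  0.2] w 0.0603
shift [-0.7512 -1.073  -0.0048] turn [-0.0001 -0.0001  0.    ]
```

>>> play_rows([
  [[-0.12,-0.16,0,0,0,0,0.28],[-0.25,-0.33,0,0,0,0,0.28],[-0.37,-0.5,0,0,0,0,0.28],[-0.5,-0.67,0,0,0,0,0.28],[-0.63,-0.84,0,0,0,0,0.28],[-0.75,-1,0,0,0,0,0.28],[-0.75,-1,0,0,0,0,0.28],[-0.75,-1,0,0,0,0,0.28],[-0.75,-1,0,0,0,0,0.28],[-0.75,-1,0,0,0,0,0.28]],
])

```text
time_s: 2.15
ee_pos: [0.4995, 0.0193, 0.3596]
eef_rot: [3.141, 0.0, -3.14]
force: [-0.5, -0.3, 0.2]
grip_width: 0.0602
grip_force: 0.0
```

```bash
python3 -c "
from h import *
o=get_obs();print(o['joint_vel'].round(3))
c=snap('wrist','w1');print(c['camera_matrix'].round(1),c['D'],c['z_map'].min(),c['z_map'].max())
go([.50,.0,.36],np.pi)"
```

```text
[-0.006 -0.004 -0.004 -0.001 -0.    -0.004]
[[278.4   0.  252.3]
 [  0.  278.4 194. ]
 [  0.    0.    1. ]] [-0.06746454  0.          0.          0.          0.        ] 0.0 0.62685066
t 2.2 pos [0.4995 0.0191 0.3598] rot [ 3.1415e+00  6.0000e-04 -3.1397e+00] F [ 0.2 -0.  -1.5] w 0.0602
shift [-0.0017 -0.0763 -0.0009] turn [0.     0.0001 0.0003]
```

View pics/w1.png

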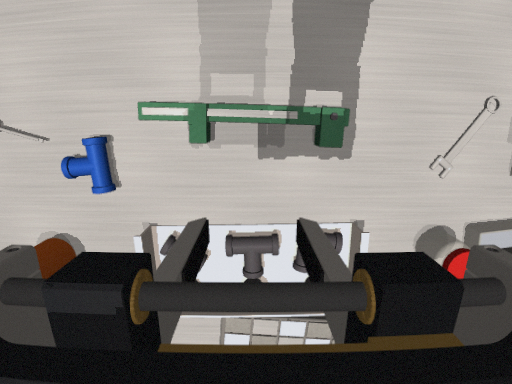

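The wrist view has +x pointing down. The tee's run is at (252,244) with its branch down to (253,275). The fence is at about row 113, the sliding jaw at (199,124) and the fixed jaw at (331,130).

```bash
cat > m2.py <<'E'
from h import *
c=load('w1');hsv=cv2.cvtColor(c['frame'],cv2.COLOR_RGB2HSV);P=cloud(c);X,Y,Z=P[...,0],P[...,1],P[...,2]
ok=c['z_map']>0
print('bench',np.median(Z[ok&(X>.5)&(X<.58)&(abs(Y)<.1)]))
g=ok&(hsv[...,0]>60)&(hsv[...,0]<90)&(hsv[...,1]>70)&(X>.3)&(X<.52)&(abs(Y)<.3)
pc=lambda a:np.percentile(a,[1,50,99]).round(4)
for nm,m in(('jaws',g&(Z>.041)&(Z<.06)&(X>.432)),('fence',g&(Z>.03)&(Z<.041))):
    n,l,s,_=cv2.connectedComponentsWithStats(m.astype(np.uint8))
    for i in range(1,n):
        if s[i,4]>40: q=P[l==i];print(nm,s[i],'X',pc(q[:,0]),'Y',pc(q[:,1]),'Z',pc(q[:,2]))
# fence face: from floor/fence boundary: per Y bin max X with z in fence top
w=ok&(X>.3)&(X<.5)&(abs(Y)<.3)&(Z>.03)&(Z<.042)
bx=[];by=[]
for y in np.arange(-.05,.09,.01):
    k=w&(abs(Y-y)<.005); bx.append(X[k].max() if k.any() else np.nan); by.append(y)
    print(round(y,2),X[k].min().round(4),X[k].max().round(4))
print('fence edge fit',np.polyfit(by,bx,1))
t=ok&(hsv[...,2]<110)&(Z>.012)&(Z<.055)&(X>.60)&(X<.74)&(Y>-.045)&(Y<.08)
n,l,s,_=cv2.connectedComponentsWithStats(t.astype(np.uint8));i=1+s[1:,4].argmax();q=P[l==i];print('tee',s[i],pc(q[:,0]),pc(q[:,1]),pc(q[:,2]))
for y in np.arange(-.035,.075,.01):
    k=q[abs(q[:,1]-y)<.005]
    if len(k): print('y',round(y,3),'n',len(k),'x',k[:,0].min().round(4),k[:,0].max().round(4),'ztop',k[:,2].max().round(4),'xtop',k[k[:,2].argmax(),0].round(4))
for x in np.arange(.63,.74,.008):
    k=q[abs(q[:,0]-x)<.004]
    if len(k): print('x',round(x,3),'y',k[:,1].min().round(4),k[:,1].max().round(4),'ztop',k[:,2].max().round(4))
E
python3 m2.py
```

```text
bench -0.0001550382351613866
jaws [190 126  17  17 287] X [0.4329 0.446  0.4593] Y [-0.0865 -0.0727 -0.0592] Z [0.042  0.0446 0.0468]
jaws [319 126  25  21 471] X [0.4321 0.4486 0.4652] Y [0.1312 0.15   0.1697] Z [0.0419 0.0445 0.0466]
fence [138 102  50  19 452] X [0.3928 0.4064 0.4229] Y [-0.1751 -0.1383 -0.0924] Z [0.0335 0.0356 0.0379]
fence [ 207  104  115   41 1275] X [0.397  0.416  0.4473] Y [-0.0559  0.0583  0.1323] Z [0.0331 0.0355 0.0389]
fence [345 109   5  17  57] X [0.4036 0.4152 0.4301] Y [0.1746 0.1782 0.1812] Z [0.0337 0.0354 0.0367]
-0.05 0.3953 0.4248
-0.04 0.3952 0.4248
-0.03 0.3952 0.4248
-0.02 0.397 0.4248
-0.01 0.3969 0.4265
0.0 0.3969 0.4264
0.01 0.3969 0.4264
0.02 0.3969 0.4264
0.03 0.3985 0.4264
0.04 0.3985 0.428
0.05 0.3984 0.428
0.06 0.3984 0.4279
0.07 0.3983 0.4279
0.08 0.3999 0.4278
0.09 0.3998 0.4294
fence edge fit [0.03055283 0.42607147]
tee [ 226  233   53   49 1424] [0.6343 0.6556 0.7379] [-0.0302  0.0184  0.0651] [0.0178 0.0385 0.0449]
y -0.035 n 19 x 0.6366 0.667 ztop 0.044 xtop 0.6557
y -0.025 n 109 x 0.6353 0.6711 ztop 0.0457 xtop 0.6548
y -0.015 
[... 238 characters left out ...]
p 0.0456 xtop 0.7112
y 0.035 n 157 x 0.6375 0.716 ztop 0.0419 xtop 0.7155
y 0.045 n 85 x 0.6366 0.6651 ztop 0.0418 xtop 0.6544
y 0.055 n 114 x 0.6328 0.6683 ztop 0.0452 xtop 0.6569
y 0.065 n 76 x 0.6328 0.6687 ztop 0.0454 xtop 0.6588
x 0.63 y 0.0564 0.0659 ztop 0.0302
x 0.638 y -0.0312 0.0654 ztop 0.0411
x 0.646 y -0.0304 0.0669 ztop 0.0448
x 0.654 y -0.0302 0.0668 ztop 0.0457
x 0.662 y -0.0304 0.0654 ztop 0.0454
x 0.67 y -0.0306 0.0657 ztop 0.043
x 0.678 y 0.0028 0.0338 ztop 0.0413
x 0.686 y 0.0028 0.0338 ztop 0.0418
x 0.694 y 0.0048 0.036 ztop 0.0423
x 0.702 y 0.0006 0.0383 ztop 0.0448
x 0.71 y 0.0004 0.038 ztop 0.0458
x 0.718 y 0.0028 0.0339 ztop 0.0452
x 0.734 y 0.0184 0.0225 ztop 0.0202
```

```bash
python3 -c "
from h import *
go([.689,.0187,.12],-3.1136)"
```

```text
t 2.2 pos [0.4995 0.0191 0.3598] rot [ 3.1415e+00  6.0000e-04 -3.1397e+00] F [ 0.2 -0.  -1.5] w 0.0602
shift [-0.7573 -0.003   0.9596] turn [ 0.      0.0001 -0.0042]
```

>>> play_rows([
  [[-0.18,0,0.1,0,0,-0.002,0.28],[-0.36,0,0.2,0,0,-0.004,0.28],[-0.54,0,0.35,0,0,-0.0042,0.28],[-0.7,0,0.5,0,0,-0.0042,0.28],[-0.757,-0.003,0.65,0,0,-0.0042,0.28],[-0.757,-0.003,0.8,0,0,-0.0042,0.28],[-0.757,-0.003,0.9,0,0,-0.0042,0.28],[-0.757,-0.003,0.96,0,0,-0.0042,0.28],[-0.757,-0.003,0.96,0,0,-0.0042,0.28],[-0.757,-0.003,0.96,0,0,-0.0042,0.28]],
])

```text
time_s: 3.2
ee_pos: [0.6898, 0.0172, 0.1214]
eef_rot: [-3.141, 0.002, -3.115]
force: [0.1, -0.9, -0.2]
grip_width: 0.06
grip_force: 0.0
```

```bash
python3 -c "
from h import *
go([.689,.0187,.029],-3.1136)
c=snap('wrist','w2')"
```

```text
t 3.2 pos [0.6898 0.0172 0.1214] rot [-3.1415e+00  2.3000e-03 -3.1150e+00] F [ 0.1 -0.9 -0.2] w 0.06
shift [0.004  0.0061 0.3695] turn [-0.      0.0004 -0.0002]
```

View pics/w2.png

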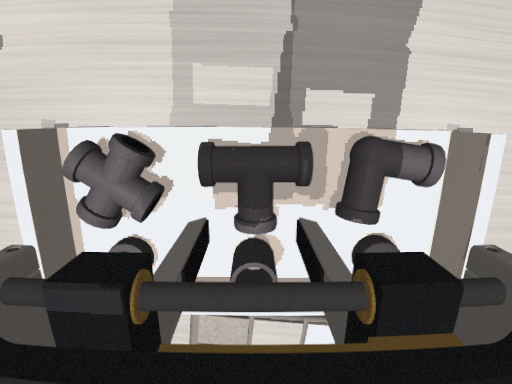

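From close up, the tee's branch (column 256) sits midway between the fingers (208 and 300). The coupling is behind it at (254,265), and the elbow and cross are well clear. I'll check the heights with this second view.

```bash
sed -i "s/c=load('w1')/import sys;c=load(sys.argv[1])/" m2.py; python3 m2.py w2 | sed -n '/tee/,$p'
```

```text
Traceback (most recent call last):
  File "m2.py", line 16, in <module>
    print(round(y,2),X[k].min().round(4),X[k].max().round(4))
                     ~~~~~~~~^^
ValueError: zero-size array to reduction operation minimum which has no identity
```

```bash
sed -i "s/^    print(round(y,2).*/    if k.any(): print(round(y,2),X[k].min().round(4),X[k].max().round(4))/; s/^print('fence edge.*/print('fence edge fit',np.polyfit(by,bx,1)) if not np.isnan(bx).any() else 0/" m2.py; python3 m2.py w2 | sed -n '/tee/,$p'
```

```text
tee [ 198  142  115   92 6144] [0.637  0.6602 0.7148] [-0.0303  0.0185  0.0658] [0.0245 0.039  0.0448]
y -0.035 n 73 x 0.6376 0.6753 ztop 0.0452 xtop 0.6575
y -0.025 n 522 x 0.6366 0.6752 ztop 0.0457 xtop 0.6564
y -0.015 n 417 x 0.6407 0.6763 ztop 0.042 xtop 0.656
y -0.005 n 409 x 0.6399 0.7144 ztop 0.042 xtop 0.6547
y 0.005 n 829 x 0.6395 0.7172 ztop 0.0422 xtop 0.7085
y 0.015 n 962 x 0.6393 0.7166 ztop 0.0453 xtop 0.7071
y 0.025 n 965 x 0.6389 0.7167 ztop 0.0458 xtop 0.7068
y 0.035 n 720 x 0.6386 0.7161 ztop 0.0424 xtop 0.6536
y 0.045 n 407 x 0.6384 0.6701 ztop 0.0422 xtop 0.6588
y 0.055 n 495 x 0.6342 0.6742 ztop 0.0457 xtop 0.6551
y 0.065 n 345 x 0.6341 0.673 ztop 0.0458 xtop 0.6523
x 0.638 y -0.0317 0.0665 ztop 0.0407
x 0.646 y -0.0322 0.0668 ztop 0.0449
x 0.654 y -0.0316 0.0672 ztop 0.0458
x 0.662 y -0.0312 0.0676 ztop 0.0458
x 0.67 y -0.0309 0.0677 ztop 0.0435
x 0.678 y -0.0306 0.058 ztop 0.0417
x 0.686 y 0.0028 0.035 ztop 0.042
x 0.694 y 0.0029 0.0353 ztop 0.0418
x 0.702 y 0.0009 0.0389 ztop 0.0447
x 0.71 y -0.0009 0.0387 ztop 0.0458
x 0.718 y -0.0008 0.0378 ztop 0.0446
```

>>> play_rows([
  [[0.0,0.004,0.08,0,0,0,0.28],[0,0.004,0.16,0,0,0,0.28],[0,0.004,0.24,0,0,0,0.28],[0,0.004,0.31,0,0,0,0.28],[0,0.004,0.365,0,0,0,0.28],[0,0.004,0.365,0,0,0,0.28],[0,0.004,0.365,0,0,0,0.28],[0,0.004,0.365,0,0,0,0.28]],
])

```text
time_s: 4.05
ee_pos: [0.6899, 0.0177, 0.0295]
eef_rot: [-3.142, 0.002, -3.116]
force: [0.6, 0.4, 0.6]
grip_width: 0.0605
grip_force: 0.0
```

>>> play_rows([
  [[0,0,0,0,0,0,-0.4],[0,0,0,0,0,0,-0.4],[0,0,0,0,0,0,-0.4],[0,0,0,0,0,0,-0.4],[0,0,0,0,0,0,-0.4],[0,0,0,0,0,0,-0.4],[0,0,-0.01,0,0,0,-0.4],[0,0,-0.02,0,0,0,-0.4]],
], grip_force=40)

```text
time_s: 4.85
ee_pos: [0.689, 0.0176, 0.0328]
eef_rot: [-3.141, -0.001, -3.115]
force: [-1.0, -0.5, -2.1]
grip_width: 0.0332
grip_force: 40.0
```

>>> play_rows([
  [[0,0,-0.08,0,0,0,-0.4],[0,0,-0.18,0,0,0,-0.4],[0,0,-0.3,0,0,0,-0.4],[0.1,0,-0.42,0,0,0,-0.4],[0.25,0.05,-0.5,0,0,0.002,-0.4],[0.4,0.1,-0.5,0,0,0.005,-0.4],[0.55,0.15,-0.5,0,0,0.009,-0.4],[0.7,0.2,-0.5,0,0,0.009,-0.4],[0.8,0.21,-0.5,0,0,0.009,-0.4],[0.8,0.21,-0.5,0,0,0.009,-0.4]],
])

```text
time_s: 5.85
ee_pos: [0.4858, 0.0653, 0.1585]
eef_rot: [-3.141, -0.001, 3.112]
force: [-0.2, 0.2, -2.1]
grip_width: 0.033
grip_force: 40.0
```

```bash
python3 -c "
from h import *
go([.487,.0707,.06],3.1106)
c=snap('wrist','w3')"
```

```text
t 5.85 pos [0.4858 0.0653 0.1585] rot [-3.1414e+00 -6.0000e-04  3.1120e+00] F [-0.2  0.2 -2.1] w 0.033
shift [-0.0045  0.0216  0.3941] turn [-0.     -0.0001  0.0002]
```

View pics/w3.png

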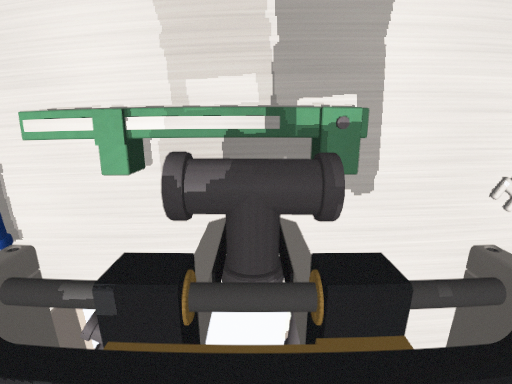

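The tee is held level, with its run across (165..343, 187), and the jaws are at (122,140) and (335,140). I'll measure the tee's pose in the hand and the fixture once more.

```bash
cat > m3.py <<'E'
from h import *
c=load('w3');hsv=cv2.cvtColor(c['frame'],cv2.COLOR_RGB2HSV);P=cloud(c);X,Y,Z=P[...,0],P[...,1],P[...,2];ok=c['z_map']>0
t=ok&(hsv[...,2]<110)&(Z>.12)&(Z<.2)&(X<.474)&(X>.40);q=P[t]
pc=lambda a:np.percentile(a,[.5,50,99.5]).round(4)
print('run',pc(q[:,0]),pc(q[:,1]),pc(q[:,2]))
for a,b in((.015,.025),(.03,.05),(.08,.10),(.107,.115)):
    k=q[(q[:,1]>a)&(q[:,1]<b)]; print(a,k[:,0].min().round(4),'ztop',np.percentile(k[:,2],99).round(4),'x at top',k[k[:,2]>np.percentile(k[:,2],95),0].mean().round(4))
g=ok&(hsv[...,0]>60)&(hsv[...,0]<90)&(hsv[...,1]>70)
for nm,m in(('jaw',g&(Z>.042)&(Z<.05)&(Y<0)),('fix',g&(Z>.042)&(Z<.05)&(Y>0))): print(nm,pc(X[m]),pc(Y[m]))
f=ok&(Z>.033)&(Z<.039)&(X>.38)&(X<.45)
L=[(y,X[f&(abs(Y-y)<.004)].max()) for y in np.arange(-.04,.11,.01)]
print('fence',np.polyfit(*np.array(L).T,1))
E
python3 m3.py
```

```text
run [0.4309 0.4493 0.4734] [0.0175 0.0662 0.1149] [0.1535 0.169  0.1748]
0.015 0.4297 ztop 0.1752 x at top 0.45
0.03 0.4341 ztop 0.1713 x at top 0.451
0.08 0.4358 ztop 0.1712 x at top 0.4524
0.107 0.4329 ztop 0.1751 x at top 0.4531
jaw [0.396  0.4259 0.4597] [-0.0876 -0.0717 -0.0571]
fix [0.4014 0.4281 0.4654] [0.1322 0.1549 0.1718]
fence [0.03243928 0.42609892]
```

>>> play_rows([
  [[-0.005,0.03,0.1,0,0,0,-0.4],[-0.005,0.03,0.2,0,0,0,-0.4],[-0.005,0.03,0.3,0,0,0,-0.4],[-0.005,0.03,0.4,0,0,0,-0.4],[-0.005,0.03,0.46,0,0,0,-0.4],[-0.005,0.03,0.5,0,0,0,-0.4],[-0.005,0.03,0.52,0,0,0,-0.4],[-0.005,0.03,0.525,0,0,0,-0.4],[-0.005,0.03,0.525,0,0,0,-0.4]],
])

```text
time_s: 6.8
ee_pos: [0.49, 0.0724, 0.0274]
eef_rot: [3.142, 0.001, 3.111]
force: [-0.0, -0.5, -2.9]
grip_width: 0.033
grip_force: 40.0
```

>>> play_rows([
  [[0.008,0,0.004,0,0,0,-0.4],[0.016,0,0.006,0,0,0,-0.4],[0.02,0,0.006,0,0,0,-0.4],[0.02,0,0.006,0,0,0,-0.4]],
])

```text
time_s: 7.2
ee_pos: [0.4844, 0.0726, 0.0257]
eef_rot: [3.142, 0.0, 3.111]
force: [-0.9, 0.8, -2.5]
grip_width: 0.0333
grip_force: 40.0
```

>>> play_rows([
  [[0.003,0,0.003,0,0,0,-0.4],[0.006,0,0.003,0,0,0,-0.4],[0.006,0,0.003,0,0,0,-0.4]],
])

```text
time_s: 7.5
ee_pos: [0.4838, 0.0727, 0.0253]
eef_rot: [3.141, 0.002, 3.111]
force: [3.5, -0.9, 4.1]
grip_width: 0.0331
grip_force: 40.0
```

>>> play_rows([
  [[0,0,0,0,0,0,0.1],[0,0,0,0,0,0,0.1],[0,0,0,0,0,0,0.1],[0,0,-0.1,0,0,0,0.1],[0,0,-0.25,0,0,0,0.1],[0,0,-0.4,0,0,0,0.1],[0,0,-0.55,0,0,0,0.1],[0,0,-0.6,0,0,0,0.1],[0,0,-0.6,0,0,0,0.1]],
])

```text
time_s: 8.4
ee_pos: [0.4834, 0.0727, 0.1758]
eef_rot: [3.141, 0.002, 3.111]
force: [-0.5, -0.4, -1.2]
grip_width: 0.0519
grip_force: 0.0
```

```bash
python3 - <<'E'
from h import *
c=snap('wrist','w4');hsv=cv2.cvtColor(c['frame'],cv2.COLOR_RGB2HSV);P=cloud(c);X,Y,Z=P[...,0],P[...,1],P[...,2];ok=c['z_map']>0
q=P[ok&(hsv[...,2]<110)&(Z>.022)&(Z<.05)&(X>.41)&(X<.51)&(Y>-.02)&(Y<.14)]
pc=lambda a:np.percentile(a,[.5,50,99.5]).round(4)
print(pc(q[:,0]),pc(q[:,1]),pc(q[:,2]))
k=q[q[:,2]>.036]
for y in(.022,.03,.045,.1,.115,.12):
    e=q[abs(q[:,1]-y)<.004]; print(y,e[:,0].min().round(4),np.percentile(e[:,2],99).round(4),e[e[:,2]>np.percentile(e[:,2],93),0].mean().round(4))
f=ok&(hsv[...,0]>60)&(hsv[...,0]<90)&(hsv[...,1]>70)&(Z>.033)&(Z<.039)
g=ok&(hsv[...,0]>60)&(hsv[...,0]<90)&(hsv[...,1]>70)&(Z>.042)&(Z<.05)
print('jaw',pc(X[g&(Y<0)]),pc(Y[g&(Y<0)]),'fix',pc(Y[g&(Y>0)]))
go([.47,-.12,.12],3.1106)
E
```

```text
[0.4109 0.4489 0.509 ] [0.0113 0.0812 0.1392] [0.0235 0.036  0.0456]
0.022 0.4263 0.0425 0.4483
0.03 0.4266 0.0424 0.4482
0.045 0.4239 0.0386 0.4498
0.1 0.4101 0.0385 0.4525
0.115 0.4105 0.0422 0.4526
0.12 0.4107 0.0422 0.4522
jaw [0.3963 0.4257 0.4594] [-0.0874 -0.0717 -0.0574] fix [0.1322 0.1511 0.1721]
t 8.45 pos [0.4828 0.0726 0.1742] rot [-3.1416e+00 -1.0000e-04  3.1111e+00] F [-0.4  0.3 -0.9] w 0.0516
shift [ 0.0278 -0.7717  0.2168] turn [-0.     -0.      0.0001]
```

View pics/w4.png

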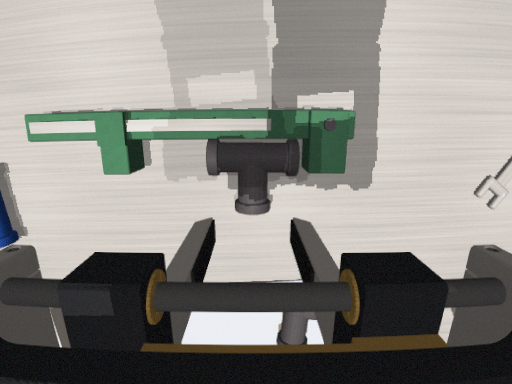

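The tee lies flush at the fence, with its run at (208..298,157), and it touches or nearly touches the fixed jaw on the right. The sliding jaw is at (122,145). I'll seat the tee with a light nudge on the branch end, then push the jaw.

>>> play_rows([
  [[-0.12,0,0,0,0,0,-1],[-0.22,0,0.1,0,0,0,-1],[-0.22,0,0.25,0,0,0,-1],[-0.22,0,0.4,0,0,0,-1],[-0.22,0,0.5,0,0,0,-1],[-0.22,0,0.56,0,0,0,-1],[-0.22,0,0.56,0,0,0,-1],[-0.19,0,0.56,0,0,0,-1],[-0.165,0,0.56,0,0,0,-1],[-0.165,0,0.56,0,0,0,-1]],
])

```text
time_s: 9.45
ee_pos: [0.5239, 0.0715, 0.0358]
eef_rot: [3.141, 0.001, 3.111]
force: [0.0, -0.3, 0.5]
grip_width: 0.0003
grip_force: 0.0
```

>>> play_rows([
  [[0.008,0,0,0,0,0,-1],[0.014,0,0,0,0,0,-1],[0.018,0,0,0,0,0,-1],[0.02,0,0,0,0,0,-1],[0.02,0,0,0,0,0,-1]],
])

```text
time_s: 9.95
ee_pos: [0.5205, 0.0718, 0.0354]
eef_rot: [3.141, 0.004, 3.111]
force: [6.6, 2.7, -0.1]
grip_width: 0.0005
grip_force: 3.2
```

>>> play_rows([
  [[-0.06,0,0,0,0,0,-1],[-0.06,0,-0.15,0,0,0,-1],[-0.06,0,-0.3,0,0,0,-1],[-0.03,-0.05,-0.36,0,0,0,-1],[0.05,-0.2,-0.36,0,0,0,-1],[0.13,-0.37,-0.36,0,0,0,-1],[0.2,-0.54,-0.36,0,0,0,-1],[0.26,-0.7,-0.36,0,0,0,-1],[0.29,-0.79,-0.36,0,0,0,-1],[0.29,-0.79,-0.36,0,0,0,-1]],
])

```text
time_s: 10.95
ee_pos: [0.4398, -0.1258, 0.1248]
eef_rot: [-3.141, -0.0, 3.108]
force: [0.3, 0.5, -0.4]
grip_width: 0.0002
grip_force: 0.0
```

```bash
python3 -c "
from h import *
go([.4405,-.125,.030],3.1106)"
```

```text
t 10.95 pos [ 0.4398 -0.1258  0.1248] rot [-3.1413 -0.      3.108 ] F [ 0.3  0.5 -0.4] w 0.0002
shift [-0.0026  0.0034  0.3794] turn [-0.     -0.     -0.0004]
```

>>> play_rows([
  [[-0.004,0,0.1,0,0,0,-1],[-0.004,0,0.2,0,0,0,-1],[-0.004,0,0.3,0,0,0,-1],[-0.004,0,0.36,0,0,0,-1],[-0.004,0,0.378,0,0,0,-1],[-0.004,0,0.378,0,0,0,-1],[-0.004,0.04,0.378,0,0,0,-1],[-0.004,0.08,0.378,0,0,0,-1],[-0.004,0.11,0.378,0,0,0,-1],[-0.004,0.13,0.378,0,0,0,-1]],
])

```text
time_s: 11.95
ee_pos: [0.4431, -0.0905, 0.0308]
eef_rot: [-3.141, 0.001, 3.112]
force: [-0.2, -3.9, 2.6]
grip_width: 0.0002
grip_force: 1.7
```

>>> play_rows([
  [[0,0.03,0,0,0,0,-1],[0,0.06,0,0,0,0,-1],[0,0.09,0,0,0,0,-1],[0,0.12,0,0,0,0,-1],[0,0.15,0,0,0,0,-1],[0,0.18,0,0,0,0,-1],[0,0.205,0,0,0,0,-1],[0,0.23,0,0,0,0,-1],[0,0.25,0,0,0,0,-1],[0,0.26,0,0,0,0,-1]],
])

```text
time_s: 12.95
ee_pos: [0.4447, -0.0258, 0.0302]
eef_rot: [3.142, -0.0, 3.111]
force: [1.6, -2.5, 2.8]
grip_width: 0.0003
grip_force: 1.6
```

>>> play_rows([
  [[0,0.01,0,0,0,0,-1],[0,0.02,0,0,0,0,-1],[0,0.03,0,0,0,0,-1],[0,0.04,0,0,0,0,-1],[0,0.045,0,0,0,0,-1],[0,0.045,0,0,0,0,-1]],
])

```text
time_s: 13.55
ee_pos: [0.445, -0.0148, 0.0301]
eef_rot: [3.141, -0.0, 3.111]
force: [1.4, -2.8, 0.1]
grip_width: 0.0003
grip_force: 0.9
```

>>> play_rows([
  [[0,0.005,0,0,0,0,-1],[0,0.01,0,0,0,0,-1],[0,0.013,0,0,0,0,-1],[0,0.013,0,0,0,0,-1]],
])

```text
time_s: 13.95
ee_pos: [0.4451, -0.0117, 0.0302]
eef_rot: [-3.142, -0.0, 3.111]
force: [-0.2, -3.6, 0.4]
grip_width: 0.0002
grip_force: 1.8
```

>>> play_rows([
  [[0,0.004,0,0,0,0,-1],[0,0.008,0,0,0,0,-1],[0,0.008,0,0,0,0,-1]],
])

```text
time_s: 14.25
ee_pos: [0.4451, -0.0097, 0.0302]
eef_rot: [-3.142, -0.0, 3.111]
force: [0.3, -4.5, 1.8]
grip_width: 0.0004
grip_force: 2.2
```

>>> play_rows([
  [[0,0.004,0,0,0,0,-1],[0,0.008,0,0,0,0,-1],[0,0.012,0,0,0,0,-1],[0,0.012,0,0,0,0,-1]],
])

```text
time_s: 14.65
ee_pos: [0.4452, -0.0095, 0.0302]
eef_rot: [-3.137, -0.0, 3.112]
force: [-2.4, -37.6, 1.4]
grip_width: 0.0005
grip_force: 18.6
```

>>> play_rows([
  [[0,-0.02,0,0,0,0,-1],[0,-0.1,0,0,0,0,-1],[0,-0.15,0,0,0,0,-1],[0,-0.15,-0.15,0,0,0,-1],[0,-0.15,-0.3,0,0,0,-1],[0,-0.15,-0.5,0,0,0,-1],[0,0,-0.7,0,0,0,-1],[0,0.15,-0.8,0,0,0,-1],[0,0.25,-0.8,0,0,0,-1],[0,0.25,-0.8,0,0,0,-1]],
])

```text
time_s: 15.65
ee_pos: [0.4473, 0.0583, 0.2313]
eef_rot: [3.141, 0.002, 3.114]
force: [-0.3, 0.1, -1.1]
grip_width: 0.0003
grip_force: 0.0
```

```bash
python3 - <<'E'
from h import *
c=snap('wrist','w5');hsv=cv2.cvtColor(c['frame'],cv2.COLOR_RGB2HSV);P=cloud(c);X,Y,Z=P[...,0],P[...,1],P[...,2];ok=c['z_map']>0
q=P[ok&(hsv[...,2]<110)&(hsv[...,1]<70)&(Z>.022)&(Z<.05)&(X>.422)&(X<.53)&(Y>.02)&(Y<.14)]
pc=lambda a:np.percentile(a,[.5,50,99.5]).round(4)
print('tee',pc(q[:,0]),pc(q[:,1]),pc(q[:,2]))
for y in(.036,.05,.11,.125):
    e=q[abs(q[:,1]-y)<.004]; print(y,e[:,0].min().round(4),e[e[:,2]>np.percentile(e[:,2],93),0].mean().round(4),'fence',.4265+.032*y)
g=ok&(hsv[...,0]>60)&(hsv[...,0]<90)&(hsv[...,1]>70)&(Z>.042)&(Z<.05)
print('jaw',pc(Y[g&(Y<.06)]),'fix',pc(Y[g&(Y>.06)]))
s=snap('top','top1'); w=cv2.resize(s['frame'][80:270,170:420],None,fx=2.4,fy=2.4)
cv2.imwrite('pics/end.png',np.vstack([cv2.resize(c['frame'][90:230],(600,164)),w[:430]])[...,::-1]); print(get_obs()['ee_pos'])
E
```

```text
tee [0.4286 0.453  0.5086] [0.0324 0.0817 0.1313] [0.0232 0.0358 0.0425]
0.036 0.4269 0.4437 fence 0.427652
0.05 0.4316 0.4486 fence 0.4281
0.11 0.4288 0.4497 fence 0.43002
0.125 0.4318 0.4505 fence 0.4305
jaw [0.003  0.0176 0.0328] fix [0.1326 0.1511 0.1716]
[0.44689867 0.0560074  0.22983528]
```

View pics/end.png

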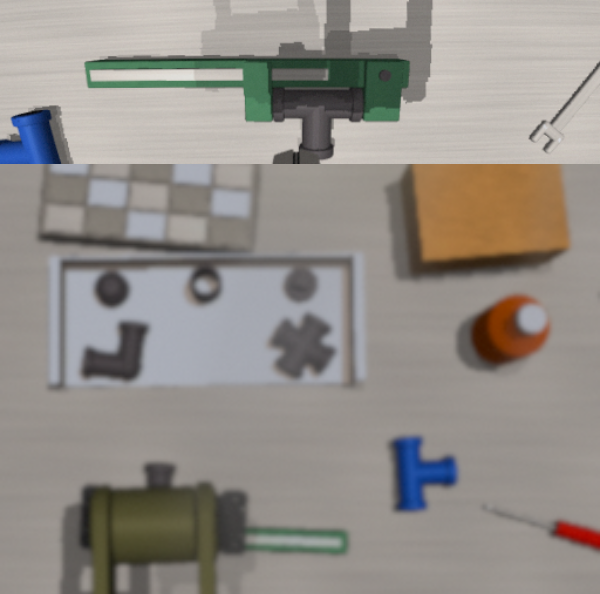

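The tee is clamped between the sliding jaw (258,90) and the fixed jaw (382,90). It is flush to the fence, its branch points outward, and the gap measures 100 mm. The other fittings are all still in the bin.

```bash
python3 -c "
from h import *
print(workorder.hand_in())"
```

```text
the job is handed in; nothing more can be done
None
```

The tee is clamped end-on between the jaws, with its run along the fence to within the roughly 1 mm I could measure and its branch pointing away. The final push reached about 38 N at the fingers, against the suggested 15 N. The other fittings are still in the bin, I didn't touch the bench items, and I handed the job in at about 16 s.

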